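# Hang the packer's orange cup on the draining peg

### The job

Tea break is over at the packing bench: take the orange cup, which stands mouth-down on the white drain mat, and hang it mouth-down on the empty slanting steel draining peg so that it goes fully down onto the peg and drains. Leave it hanging there by itself, and do not knock the white cup off the other peg.

Things in the scene. Friction and masses are not known exactly. Their poses are not given: they have to be found in the camera images.
- orange_cup_mid (a point): Orange plastic tumbler, no handle: straight, outer diameter 64, height 85, wall 3, closed end 5 thick (80 deep inside), 0.08 to 0.17 kg. Starts mouth-down on a 6 mm white mat beside two same-shaped cups (blue, green), axes over 115 mm apart, places vary. Point on its axis half-way up (42.5 mm from either end); z points from mouth to closed end (up at the start).
- empty_peg_tip (a point): Flat top end of the empty peg, 120 mm above the table: round steel post, 28 mm thick, 115 mm long, fixed in a blue foot (124 mm across, 16 high). Point: centre of that end; its z is vertical, its -x faces roughly the robot. The peg leans 20 degrees from vertical towards -x: upwards it runs (-0.342, 0, 0.940) in these axes. A hung cup rests with the inside of its closed end on this end, about square to it.
- white_cup: White cup, same shape and size, hanging loose on an identical peg and blue foot, whose foot is over 150 mm (centre to centre) from the empty one's; leave it there. Point: centre of its mouth; z points to its closed end.
There are look-alikes about, which are no part of the job. What is shaped like the part that bears orange_cup_mid but yellow is not meant. What is shaped like the part that bears empty_peg_tip but turquoise is not meant.

How it is judged:
By the outcome, as a careful person would: the job done as asked, in the order asked, and still so for the second after the job is handed in, with the robot touching nothing.
It also fails if it takes over 38 s, if anything falls off the work surface, if the arm or the gripper's body presses on something with over 40 N, if the wrist force passes 120 N, or if a joint passes its speed limit or range.

### The arm

A 7-joint arm with a two-finger parallel gripper is mounted at the origin on the work surface. World frame = base frame: x ahead of the robot, y to its left, z up, the work surface at z = 0. Lengths are in m, angles in rad, forces in N, time in s.
With the tool pointing down it reaches from about 0.425 to 0.875 m from the base axis. Payload 4.7 kg.
Tool frame: the origin (TCP) lies at the very end of the fingers, on their centre line; the grasp point (between the pads) lies 19 mm behind it; z points along the fingers, y is the line along which they close (so a half turn about z gives the same grasp; the last joint's range is limited). The gripper opens to 87 mm and grips with 3 to 60 N. Pads are 19 mm wide; open, the fingers measure 117 mm over their backs; the gripper's body (75 mm by 190 mm) begins 51 mm behind the grasp point.
Start: joints at [1.338, 0.321, -0.07, 1.45, 0.023, 1.371, -0.057], TCP at [0.159, -0.63, 0.223] pointing down, gripper open.
Joint ranges: [-2.86, 2.86], [-0.3, 2.09], [-1.38, 1.24], [0.06, 2.45], [-1.56, 4.7], [0.09, 2.05], [-2.69, 2.69]. Speed limits (rad/s): [2.57, 2.57, 3.14, 3.14, 3.14, 3.14, 3.14].

### API

Orientations are given as a rotation vector (axis times angle).
In Python, from bench import get_state, get_image, get_calibration, close_job gives the robot as it stands.
- The arm moves only by the shell command python3 -m crank 'ROWS' [FORCE]. ROWS is JSON, a list of rows, each a list of 5 numbers: the opening, from 0 (shut) to 1 (fully open), then the shift along the world's x, y, z in units of 0.2 m (1.0 is 0.2 m), then the turn about the world's z in units of 2 pi rad (1.0 is 2 pi rad). A call has 1 to 5 rows; each row is the pose to reach, as a shift and turn from the pose commanded when the call began, turning the shorter way round; what a row does not reach only later rows make up. A row lasts 1/8 s, in which the tool goes at most 62.5 mm and 10.7 degrees, less where a joint would pass 70% of its speed; a pose out of reach is approached as far as the arm can. A call with a number of a shift or a turn outside -1 to 1 is refused whole. A call with a gripper value outside its range is refused whole. The fingers move at their own pace and stop on an object; FORCE is the grip in N (left out, the last holds). Time passes only in rows, so rows that repeat a pose let the fingers close. It gives the time, the measured TCP pose, the force, the opening and the grip force at its end, in the units of the state.
- get_state(): the state, without advancing time (a new reading comes with each control period).
- get_image(name): name is "side" or "top" or "wrist"; returns the picture (480x640x3 uint8, red, green, blue); there is no depth.
- get_calibration(name): a dict with "fovy" (degrees; the focal length in pixels is half the picture's height over the tangent of half this angle, whatever the lens; pixels are square), "cx", "cy" (the principal point, pixels), "k1" (the pictures are not rectified: a ray, as slopes to the right and down, at radius r is drawn at 1 + k1 r^2 times it, then the intrinsics apply), "R" (3x3) and "t" (3): a world point X has camera coordinates R X + t. Camera axes: x right, y down, z forward; pixel columns grow to the right and rows downward; lengths in m; the calibration is good to about 2 mm. A picture is of the moment at which its call begins: read the wrist's pose just before it. get_calibration takes no time and is no camera call; for the wrist camera it gives the pose at the moment of the call.
- close_job(): hands the job in; it is judged then, once.
The state is a dict: "time": time; "joint_positions": joint angles; "qd": joint speeds; "joint_torque": joint torques, N m; "position": TCP position; "tool_rot": TCP orientation; "ft_force": force on the tool from outside, world axes, zero at the start; "torque": the same for the moment, N m; "grip_width": opening from 0.0 (shut) to 1.0 (fully open); "grip_force": force on a finger pad.
Only numpy, scipy, OpenCV 4.12 (cv2) and the standard library are available. Lean on these libraries where they do the work, as an engineer would, in place of code of your own. Each camera call takes 0.05 s, during which the arm holds its last target. There are 200 camera calls.

## Working session

There is one attempt and no reset: what is moved stays moved. The work goes in short steps, Python scripts to look and compute and a shell command to move; the robot and the scene stay as the last step left them, time stands still between calls to the robot, and variables do not carry over. Pictures are saved under pics/ and viewed, at most 10 in all, crops included, and the job is handed in when it is done.

```bash
mkdir -p pics; ls
cat > h.py <<'E'
import numpy as np, cv2
from bench import *
def snap(n,f):
    c=get_calibration(n); im=get_image(n); cv2.imwrite(f'pics/{f}.png',im[:,:,::-1]); return im,c
def ray(c,u,v):
    f=240/np.tan(np.radians(c['fovy'])/2); K=np.array([[f,0,c['cx']],[0,f,c['cy']],[0,0,1.]])
    p=cv2.undistortPoints(np.array([[[u,v]]],float),K,np.array([c['k1'],0,0,0.]))[0,0]
    R=np.array(c['R']);t=np.array(c['t']); return -R.T@t, R.T@np.array([p[0],p[1],1])
def onz(c,u,v,z):
    o,d=ray(c,u,v); return o+d*(z-o[2])/d[2]
def proj(c,X):
    f=240/np.tan(np.radians(c['fovy'])/2); p=np.array(c['R'])@np.array(X)+np.array(c['t']); s=p[:2]/p[2]
    s=s*(1+c['k1']*(s@s)); return s*f+[c['cx'],c['cy']]
E
python3 - <<'E'
from h import *
a,c=snap('top','top1'); b,d=snap('side','side1')
for q in (c,d): print(q['fovy'],q['k1'],-np.array(q['R']).T@np.array(q['t']),np.array(q['R'])[2])
s=get_state();print(s['position'],s['tool_rot'],s['grip_width'],s['time'])
E
```

```text
pics
52.172329791183884 -0.060964484701038976 [0.30813373 0.02972108 1.17707402] [ 0.20308236 -0.01819537 -0.97899259]
55.91882356813473 -0.06525918668253546 [ 0.28016303 -0.60968591  0.71616197] [ 0.2501583   0.70325959 -0.66546734]
[ 0.15858155 -0.62985138  0.22158474] [-3.11603674e+00 -3.86415796e-01  4.94526473e-04] 1.0015114936420866 0.1
```

View pics/top1.png

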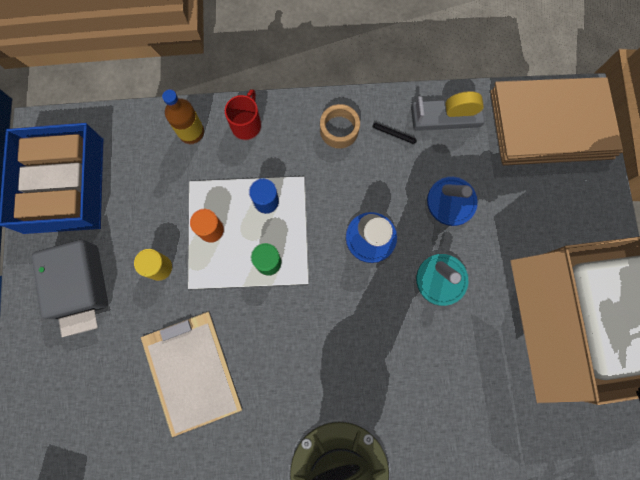

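View pics/side1.png

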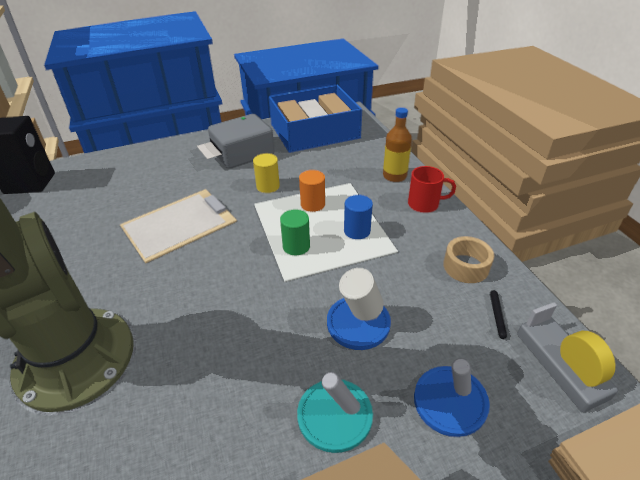

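The top view shows the orange cup at (207,225) and the empty blue foot at (452,202). The white cup is at (378,233) and the turquoise decoy at (443,280). In the side view the orange cup is at (312,190) and the empty peg tip is near (461,365).

Run:
```python
import cv2,numpy as np
t=cv2.imread('pics/top1.png');s=cv2.imread('pics/side1.png')
a=cv2.resize(t[170:240,415:495],None,fx=5,fy=5,interpolation=cv2.INTER_CUBIC)
b=cv2.resize(s[350:440,405:495],None,fx=4.4,fy=4.4,interpolation=cv2.INTER_CUBIC)
o=np.zeros((400,800,3),np.uint8);o[:350,:400]=a;o[:396,400:796]=b
cv2.imwrite('pics/crop1.png',o)
```

```text
(no output)
```

View pics/crop1.png

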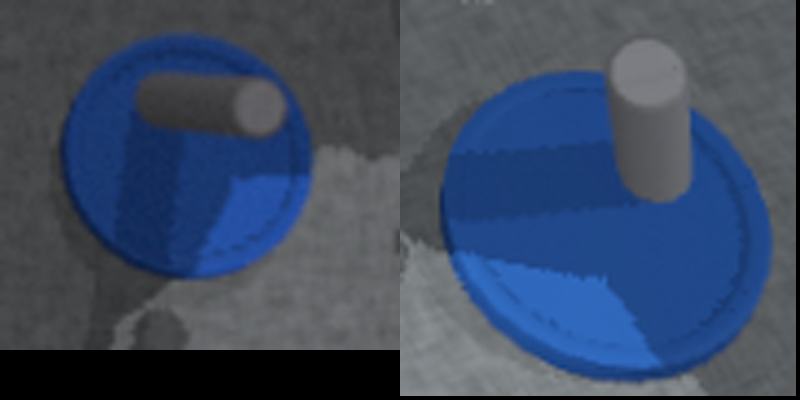

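The enlarged crop puts the tip disc at top (467.0,191.6) and side (461.1,366.4). The peg base is near top (445.5,190) and side (463.2,389).

```bash
cat >> h.py <<'E'
def tri(c,p,d,q):
    o1,a=ray(c,*p);o2,b=ray(d,*q)
    a/=np.linalg.norm(a);b/=np.linalg.norm(b)
    s=np.linalg.lstsq(np.array([a,-b]).T,o2-o1,rcond=None)[0]
    x,y=o1+a*s[0],o2+b*s[1]; return (x+y)/2,np.linalg.norm(x-y)
E
python3 - <<'E'
from h import *
c=get_calibration('top');d=get_calibration('side')
T=cv2.cvtColor(cv2.imread('pics/top1.png'),cv2.COLOR_BGR2HSV);S=cv2.cvtColor(cv2.imread('pics/side1.png'),cv2.COLOR_BGR2HSV)
print('tip',tri(c,(467,191.6),d,(461.1,366.4)),onz(c,467,191.6,.12),onz(d,461.1,366.4,.12))
print('base',onz(c,445.5,190,.016),onz(d,463.2,389,.016))
def big(H,lo,hi,n=0):
    m=cv2.inRange(H,lo,hi);cs=sorted(cv2.findContours(m,0,1)[0],key=cv2.contourArea)[::-1];return cs[n]
ct=big(T,(5,170,90),(16,255,255));cs=big(S,(5,170,90),(16,255,255))
# orange: keep contour nearest the seen place
def near(H,p):
    m=cv2.inRange(H,(4,170,60),(16,255,255));return [k for k in cv2.findContours(m,0,1)[0] if cv2.pointPolygonTest(k,p,False)>0][0]
ct=near(T,(207.,225.));cs=near(S,(312.,195.))
mt=cv2.moments(ct);ms=cv2.moments(cs)
ut=(mt['m10']/mt['m00'],mt['m01']/mt['m00']);us=(ms['m10']/ms['m00'],ms['m01']/ms['m00'])
print('blobs',ut,us,cv2.boundingRect(ct),cv2.boundingRect(cs))
# refine: silhouette centroid of cup at xyz -> compare
def cent(cal,X):
    a=np.linspace(0,6.283,60);P=[proj(cal,[X[0]+.032*np.cos(t),X[1]+.032*np.sin(t),z]) for z in(.006,.091) for t in a]
    h=cv2.convexHull(np.array(P,np.float32));m=cv2.moments(h);return np.array([m['m10']/m['m00'],m['m01']/m['m00']])
from scipy.optimize import least_squares
g=onz(c,*ut,.07)[:2]
for nm,cl,u in(('top',c,ut),('side',d,us)):
    print(nm,least_squares(lambda x:cent(cl,x)-u,g,diff_step=1e-4).x)
for nm,p in(('feet',(452,202)),('white',(378,231))): print(nm,onz(c,*p,.016 if nm=='feet' else .125))
E
```

```text
tip (array([ 0.60186437, -0.32975642,  0.12223217]), np.float64(0.00019762227357950361)) [ 0.60258386 -0.33055743  0.12      ] [ 0.60296629 -0.32869193  0.12      ]
base [ 0.63894295 -0.31266028  0.016     ] [ 0.63790976 -0.3190752   0.016     ]
blobs (206.41486140228275, 225.2373631493128) (312.10375911008816, 190.16954353663212) (191, 209, 32, 33) (299, 171, 26, 40)
top [0.57815108 0.271294  ]
side [0.57775709 0.27539064]
feet [ 0.60728385 -0.32510954  0.016     ]
white [ 0.52380413 -0.12007789  0.125     ]
```

```bash
python3 - <<'E'
from h import *
c=get_calibration('top');d=get_calibration('side')
print('base',onz(c,447.2,189.9,.016),onz(d,463.2,389,.016))
for z in (0,.05,.1,.15):
  print(z,[proj(d,onz(c,u,v,z)).round(0) for u,v in((497,157),(490,82),(512,260),(565,250))],onz(c,497,157,z).round(3))
E
python3 -m crank '[[1,0,0,0.3,0],[1,0,0,0.6,0.0136]]' 5
```

```text
base [ 0.63894034 -0.31694224  0.016     ] [ 0.63790976 -0.3190752   0.016     ]
0 [array([556., 451.]), array([657., 410.]), array([406., 520.]), array([468., 623.])] [ 0.723 -0.462  0.   ]
0.05 [array([549., 429.]), array([650., 390.]), array([400., 495.]), array([461., 596.])] [ 0.706 -0.441  0.05 ]
0.1 [array([542., 405.]), array([642., 368.]), array([392., 468.]), array([452., 566.])] [ 0.688 -0.42   0.1  ]
0.15 [array([533., 379.]), array([634., 344.]), array([384., 439.]), array([443., 533.])] [ 0.67  -0.399  0.15 ]
time: 0.35
position: [0.1586, -0.6297, 0.3426]
tool_rot: [-3.095, -0.522, 0.001]
ft_force: [-0.2, -1.4, 0.4]
grip_width: 0.996
grip_force: 0.0
```

Run:
```python
import cv2
s=cv2.imread('pics/side1.png');cv2.imwrite('pics/crop2.png',cv2.resize(s[340:480,240:640],None,fx=2,fy=2))
```

```text
(no output)
```

View pics/crop2.png

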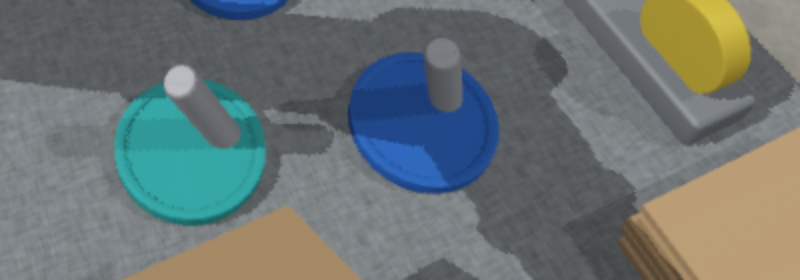

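The flap of the nearby box stands about 0.15 m high and the carton stack is low, so travelling at z = 0.34 m clears both. Next I move over to the orange cup.

```bash
python3 -m crank '[[1,0.25,0.19,0,0],[1,0.5,0.38,0,0],[1,0.75,0.56,0,0],[1,1,0.75,0,0]]'
python3 -m crank '[[1,0.25,0.19,0,0],[1,0.5,0.38,0,0],[1,0.75,0.56,0,0],[1,1,0.75,0,0]]'
python3 -m crank '[[1,0,0.25,0,0],[1,0,0.5,0,0],[1,0,0.75,0,0],[1,0,1,0,0]]'
python3 -m crank '[[1,0,0.25,0,0],[1,0,0.5,0,0],[1,0,0.75,0,0],[1,0,1,0,0]]'
python3 -m crank '[[1,0,0.25,0,0],[1,0,0.5,0,0],[1,0,0.75,0,0],[1,0,1,0,0],[1,0,1,0,0]]'
```

```text
time: 0.85
position: [0.3598, -0.4791, 0.3421]
tool_rot: [-3.098, -0.519, 0.001]
ft_force: [0.3, -0.1, -0.4]
grip_width: 1.0
grip_force: 0.0
time: 1.35
position: [0.5594, -0.3296, 0.3421]
tool_rot: [-3.098, -0.519, 0.001]
ft_force: [-0.4, -0.3, -0.5]
grip_width: 1.006
grip_force: 0.0
time: 1.85
position: [0.5579, -0.129, 0.3421]
tool_rot: [-3.098, -0.52, 0.001]
ft_force: [0.9, 0.6, -0.2]
grip_width: 1.003
grip_force: 0.0
time: 2.35
position: [0.5579, 0.0708, 0.3422]
tool_rot: [3.098, 0.519, -0.001]
ft_force: [1.6, 0.0, 0.0]
grip_width: 1.0
grip_force: 0.0
time: 2.98
position: [0.5558, 0.2747, 0.3417]
tool_rot: [-3.093, -0.533, 0.004]
ft_force: [0.7, 0.6, -0.3]
grip_width: 1.001
grip_force: 0.0
```

Run:
```python
from h import *
s=get_state();print(s['time'],s['position'],s['tool_rot'],s['joint_positions'])
w,c=snap('wrist','w1')
H=cv2.cvtColor(w,cv2.COLOR_RGB2HSV);m=cv2.inRange(H,(4,170,60),(16,255,255))
k=max(cv2.findContours(m,0,1)[0],key=cv2.contourArea);print(cv2.boundingRect(k),cv2.minEnclosingCircle(k),cv2.contourArea(k))
print(proj(c,[.578,.273,.091]),proj(c,[.578,.273,.006]))
```

```text
2.975 [0.55580203 0.27471293 0.34171923] [-3.09312288 -0.53275031  0.00355733] [ 0.06799636  0.30690595 -0.74178262  1.30715236  0.20203078  1.60487407
 -1.87283636]
(298, 155, 55, 58) ((325.0, 183.5), 29.12483024597168) 2393.0
[324.46408679 185.71322577] [323.18967244 176.34536824]
```

View pics/w1.png

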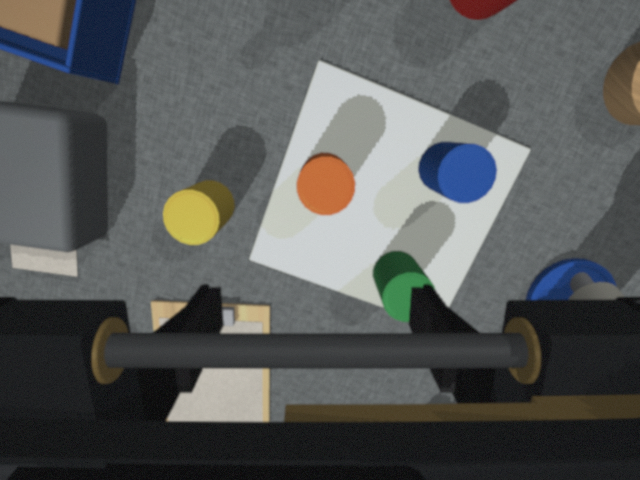

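The wrist view shows the orange cup's top centred at about (325.5,184). That agrees with my estimate to within about 2 mm, and the fingers have free space beside it.

Run:
```python
from h import *
c=get_calibration('wrist')
p=onz(c,325.3,184,.091);s=get_state()['position'];print(p,(p-s)/.2,(.0506-s[2])/.2)
```

```text
[0.58155034 0.26886928 0.091     ] [ 0.12219556 -0.01335992 -1.25405998] -1.4560599801051544
```

```bash
python3 -m crank '[[1,0.1,0,-0.31,0],[1,0.1,0,-0.4,0],[1,0.1,0,-0.4,0],[1,0.1,0,-0.4,0]]'
python3 - <<'E'
from h import *
w,c=snap('wrist','w2');s=get_state()
H=cv2.cvtColor(w,cv2.COLOR_RGB2HSV);m=cv2.inRange(H,(4,170,60),(16,255,255))
k=max(cv2.findContours(m,0,1)[0],key=cv2.contourArea);b=cv2.boundingRect(k);print(b)
p=onz(c,b[0]+b[2]/2-.5,b[1]+b[2]/2-.5,.091);print(s['position'],p,(p-s['position'])/.2,(.0506-s['position'][2])/.2)
E
```

```text
time: 3.52
position: [0.579, 0.2687, 0.2641]
tool_rot: [-3.099, -0.517, -0.003]
ft_force: [-0.2, 0.4, -0.1]
grip_width: 0.997
grip_force: 0.0
(279, 178, 66, 75)
[0.5790455  0.26913673 0.2644958 ] [0.58736711 0.27500126 0.091     ] [ 0.04160805  0.02932266 -0.86747901] -1.0694790060799482
```

Run:
```python
from h import *
from scipy.optimize import least_squares
s=get_state();c=get_calibration('wrist')
w=cv2.imread('pics/w2.png')
H=cv2.cvtColor(w,cv2.COLOR_BGR2HSV);m=cv2.inRange(H,(4,170,60),(16,255,255))
k=max(cv2.findContours(m,0,1)[0],key=cv2.contourArea);mm=cv2.moments(k);u=np.array([mm['m10'],mm['m01']])/mm['m00']
def cent(X):
    a=np.linspace(0,6.283,60);P=[proj(c,[X[0]+.032*np.cos(t),X[1]+.032*np.sin(t),z]) for z in(.006,.091) for t in a]
    h=cv2.convexHull(np.array(P,np.float32));q=cv2.moments(h);return np.array([q['m10'],q['m01']])/q['m00'],cv2.boundingRect(h)
x=least_squares(lambda x:cent(x)[0]-u,[.58,.27],diff_step=1e-4).x;print(x,cent(x)[1],cv2.boundingRect(k),(x-s['position'][:2])/.2,s['position'])
print(proj(c,[*x,.091]),proj(c,[*x,.006]))
```

```text
[0.57868387 0.27199757] (276, 174, 72, 81) (279, 178, 66, 75) [-0.00180815  0.01430419] [0.5790455  0.26913673 0.2644958 ]
[312.04174355 220.84621645] [312.67874186 203.55355325]
```

```bash
python3 -m crank '[[1,-0.002,0.014,-0.3,0],[1,-0.002,0.014,-0.6,0],[1,-0.002,0.014,-0.8,0],[1,-0.002,0.014,-0.95,0],[1,-0.002,0.014,-1,0]]'
python3 -m crank '[[1,0,0,-0.055,0],[1,0,0,-0.055,0],[0.5,0,0,-0.055,0],[0.5,0,0,-0.055,0],[0.5,0,0,-0.055,0]]' 8
python3 -m crank '[[0.5,0,0,0,0],[0.5,0,0,0,0],[0.5,0,0,0,0]]' 8
```

```text
time: 4.2
position: [0.5777, 0.2717, 0.062]
tool_rot: [3.098, 0.519, -0.002]
ft_force: [-0.5, 0.2, 0.2]
grip_width: 0.998
grip_force: 0.0
time: 4.82
position: [0.5782, 0.2722, 0.0521]
tool_rot: [-3.098, -0.519, -0.001]
ft_force: [-0.7, 0.7, 0.3]
grip_width: 0.746
grip_force: 1.0
time: 5.2
position: [0.5782, 0.2723, 0.0521]
tool_rot: [-3.098, -0.519, -0.001]
ft_force: [-0.5, -1.1, 3.8]
grip_width: 0.737
grip_force: 8.0
```

```bash
python3 -m crank '[[0.5,0,0,0.1,0],[0.5,0,0,0.35,0],[0.5,0,0,0.6,0],[0.5,0,0,0.85,0],[0.5,0,0,1,0]]'
python3 -m crank '[[0.5,0,-0.1,0,0],[0.5,0,-0.3,0,0],[0.5,0,-0.52,0,0],[0.5,0,-0.76,0,0],[0.5,0,-1,0,0]]'
python3 -m crank '[[0.5,0.03,-0.25,0,0],[0.5,0.06,-0.5,0,0],[0.5,0.1,-0.75,0,0],[0.5,0.16,-1,0,0]]'
python3 -m crank '[[0.5,0,-0.24,0,0],[0.5,0,-0.48,0,0],[0.5,0,-0.72,0,0],[0.5,0,-0.9,0,0],[0.5,0,-1,0,0]]'
python3 -m crank '[[0.5,0,0,0,0],[0.5,0,0,0,0]]'
python3 - <<'E'
from h import *
w,c=snap('side','s2');w,c=snap('wrist','w3');s=get_state();print(s['time'],s['position'])
E
```

```text
time: 5.82
position: [0.5783, 0.2728, 0.2557]
tool_rot: [-3.097, -0.52, -0.006]
ft_force: [0.7, 0.1, -1.4]
grip_width: 0.74
grip_force: 8.0
time: 6.45
position: [0.5766, 0.0687, 0.2499]
tool_rot: [3.098, 0.517, -0.005]
ft_force: [-0.2, -0.4, -1.7]
grip_width: 0.735
grip_force: 8.0
time: 6.95
position: [0.6082, -0.131, 0.2501]
tool_rot: [-3.099, -0.517, 0.004]
ft_force: [0.4, -0.2, -1.4]
grip_width: 0.738
grip_force: 8.0
time: 7.58
position: [0.6074, -0.3315, 0.2495]
tool_rot: [-3.099, -0.513, 0.006]
ft_force: [0.0, -0.5, -1.2]
grip_width: 0.735
grip_force: 8.0
time: 7.82
position: [0.6103, -0.3254, 0.2515]
tool_rot: [-3.096, -0.523, -0.0]
ft_force: [1.0, 0.3, -1.5]
grip_width: 0.736
grip_force: 8.0
7.925 [ 0.61058309 -0.32529948  0.25189525]
```

View pics/s2.png

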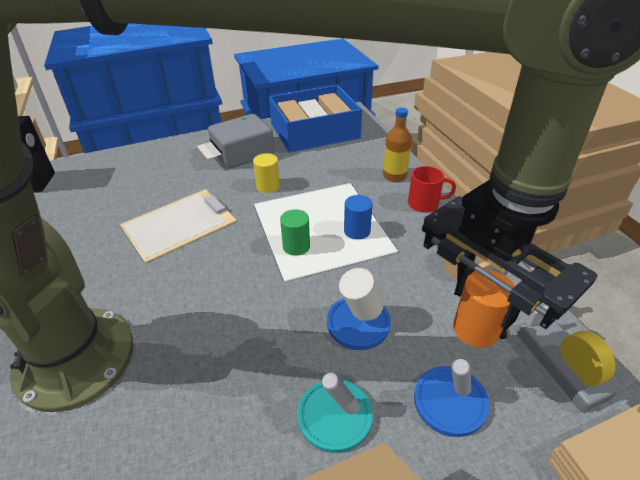

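The side view shows the cup held upright above the empty peg, at about (482,305). The white cup on its peg is undisturbed.

```bash
python3 -m crank '[[0.5,0,-0.008,-0.2,0],[0.5,0,-0.008,-0.36,0],[0.5,0.004,-0.007,-0.48,0],[0.5,0.006,-0.006,-0.6,0],[0.5,0.008,-0.006,-0.66,0]]'
python3 -m crank '[[0.5,0,0,0,0],[0.5,0,0,0,0]]'
python3 - <<'E'
from h import *
w,c=snap('side','s3');s=get_state();print(s['time'],s['position'])
cv2.imwrite('pics/s3c.png',cv2.resize(w[230:450,360:640,::-1],None,fx=2,fy=2))
E
```

```text
time: 8.55
position: [0.6113, -0.3273, 0.1183]
tool_rot: [-3.096, -0.523, 0.002]
ft_force: [-0.1, 0.5, -0.3]
grip_width: 0.738
grip_force: 8.0
time: 8.8
position: [0.6123, -0.3291, 0.121]
tool_rot: [3.097, 0.52, 0.003]
ft_force: [1.1, 0.3, -0.4]
grip_width: 0.734
grip_force: 8.0
8.85 [ 0.6123317  -0.3292195   0.12108508]
```

View pics/s3c.png

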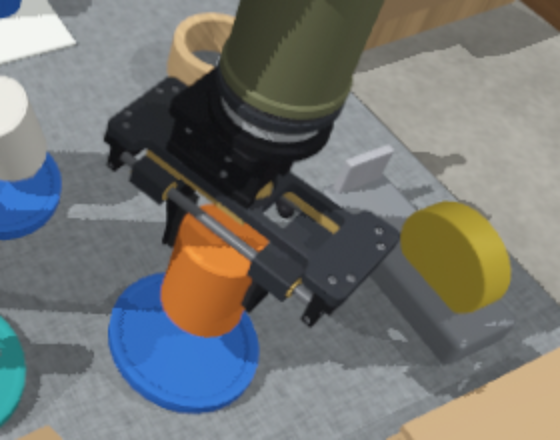

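The cup is over the peg with no contact force. Next I draw its top toward the lean so the cup pivots in the pads against the peg.

```bash
python3 -m crank '[[0.5,-0.04,-0.013,0,0],[0.5,-0.08,-0.027,-0.02,0],[0.5,-0.1,-0.034,-0.03,0],[0.5,-0.12,-0.041,-0.04,0],[0.5,-0.12,-0.041,-0.04,0]]'
python3 - <<'E'
from h import *
w,c=snap('side','s4');s=get_state();print(s['time'],s['position'],s['ft_force'],s['torque'])
cv2.imwrite('pics/s4c.png',cv2.resize(w[230:450,360:640,::-1],None,fx=2,fy=2))
E
```

```text
time: 9.48
position: [0.5869, -0.3375, 0.1114]
tool_rot: [-3.098, -0.519, 0.001]
ft_force: [0.5, 0.4, -0.4]
grip_width: 0.723
grip_force: 8.0
9.525 [ 0.58698984 -0.33744233  0.11145314] [-0.03691745  0.84176079 -1.34826681] [-0.07536081 -0.06850426  0.02257474]
```

View pics/s4c.png

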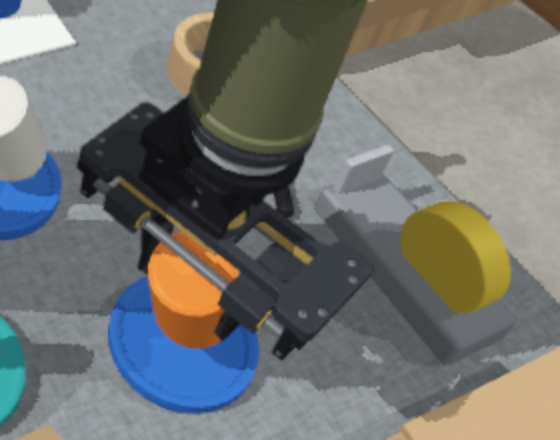

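The cup has tilted to match the peg. Next I slide it down along the peg axis.

```bash
python3 -m crank '[[0.5,0.011,0.004,-0.035,0],[0.5,0.022,0.008,-0.07,0],[0.5,0.032,0.011,-0.105,0],[0.5,0.041,0.014,-0.135,0],[0.5,0.041,0.014,-0.135,0]]'
python3 -m crank '[[0.5,0.003,0.001,-0.01,0],[0.5,0.003,0.001,-0.01,0],[0.5,0.003,0.001,-0.01,0]]'
```

```text
time: 10.15
position: [0.5959, -0.3337, 0.0838]
tool_rot: [-3.097, -0.52, 0.0]
ft_force: [0.7, 1.4, -2.2]
grip_width: 0.73
grip_force: 8.0
time: 10.52
position: [0.5964, -0.3344, 0.0829]
tool_rot: [3.098, 0.519, 0.001]
ft_force: [0.4, 1.3, -0.0]
grip_width: 0.722
grip_force: 8.0
```

```bash
python3 -m crank '[[0.5,0.003,0.001,-0.01,0],[0.5,0.003,0.001,-0.01,0],[0.5,0.003,0.001,-0.01,0]]'
python3 -m crank '[[0.5,0.003,0.001,-0.01,0],[0.5,0.003,0.001,-0.01,0],[0.5,0.003,0.001,-0.01,0]]'
```

```text
time: 10.9
position: [0.5967, -0.3344, 0.0819]
tool_rot: [3.098, 0.519, -0.0]
ft_force: [-2.9, 1.6, 6.8]
grip_width: 0.726
grip_force: 8.0
time: 11.28
position: [0.5972, -0.3343, 0.0803]
tool_rot: [3.097, 0.519, -0.001]
ft_force: [-4.8, 1.9, 7.9]
grip_width: 0.728
grip_force: 8.0
```

The upward reaction of about 8 N shows the cup is seated. I release it and rise.

```bash
python3 -m crank '[[0.8,0,0,0,0],[1,0,0,0,0],[1,0,0,0,0],[1,0,0,0,0],[1,0,0,0,0]]'
python3 -m crank '[[1,0,0,0.05,0],[1,0,0,0.15,0],[1,0,0,0.35,0],[1,0,0,0.6,0],[1,0,0,0.8,0]]'
python3 -m crank '[[1,-0.3,0,0.2,0],[1,-0.5,0,0.2,0],[1,-0.5,0,0.2,0],[1,-0.5,0,0.2,0]]'
python3 - <<'E'
from h import *
a,_=snap('side','s5');b,_=snap('top','t5')
o=np.zeros((480,800,3),np.uint8);o[:480,:480]=cv2.resize(a[260:420,320:480],(480,480));o[:320,480:]=cv2.resize(b[150:310,340:500],(320,320))
cv2.imwrite('pics/end.png',o[:,:,::-1])
E
```

```text
time: 11.9
position: [0.5975, -0.3339, 0.0784]
tool_rot: [-3.098, -0.52, 0.0]
ft_force: [0.9, -1.0, 0.1]
grip_width: 0.998
grip_force: 0.0
time: 12.52
position: [0.5982, -0.334, 0.2431]
tool_rot: [3.096, 0.519, 0.005]
ft_force: [0.2, 0.4, 0.7]
grip_width: 0.997
grip_force: 0.0
time: 13.02
position: [0.4982, -0.3337, 0.28]
tool_rot: [3.097, 0.52, 0.003]
ft_force: [0.6, 0.0, -0.5]
grip_width: 1.001
grip_force: 0.0
```

View pics/end.png

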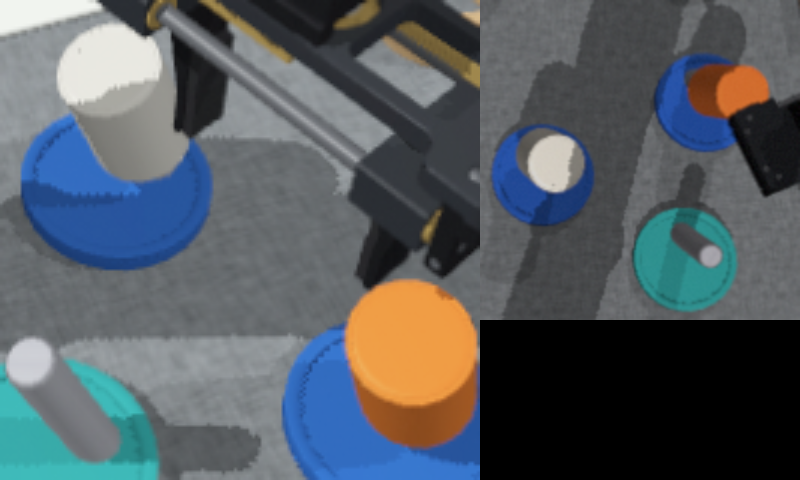

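The orange cup hangs tilted on its peg and the white cup is still in place. I check the height of its closed end with the two views.

Run:
```python
from h import *
c=get_calibration('top');d=get_calibration('side')
# top discs read from end.png (side scale 3, offset 320,260; top scale 2, offset 340,150)
ps=(320+411/3-.3,260+342/3-.3);pt=(340+(743-480)/2-.3,150+92/2-.3)
X,e=tri(c,pt,d,ps);print(X,e)
L=np.array([-.342*.947,-.342*.32,.94]);P=np.array([.947*.94,.32*.94,.342]);t=np.array([.6023,-.3297,.12]);print('along',(X-t)@L,'perp',(X-t)@P)
```

```text
[ 0.5906411  -0.33782928  0.12142478] 0.00284121035870766
along 0.006004970432672746 perp -0.01233652950082249
```

```bash
python3 -c "
from bench import *
print(close_job())"
```

```text
the job is handed in; nothing more can be done
None
```

The orange cup hangs fully down on the empty peg (closed end measured about 6 mm past the peg tip, 5 mm expected), the white cup is still on its own peg, and the job was handed in at about 13 s; the hand-in returned no verdict.

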